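Lay out the cleaning tools and hold the balance lid at the rider

ROBOT

A 6-joint arm with a two-finger parallel gripper is mounted at the origin on the work surface; the furniture and walls round the work are solid. World frame = base frame: x ahead of the robot, y to its left, z up, the work surface at z = 0. Lengths are in mm, angles in rad, forces in N, time in s.
With the tool pointing down it reaches from about 350 to 875 mm from the base axis. Payload 4.2 kg.
Tool frame: the origin (TCP) lies between the finger pads; the fingertips stand 17 mm ahead of it and the grasp point (between the pads) lies 2 mm behind it; z points along the fingers, y is the line along which they close (so a half turn about z gives the same grasp; the last joint's range is limited). The gripper opens to 85 mm and grips with 20 to 120 N. Pads are 22 mm wide; open, the fingers measure 114 mm over their backs; the gripper's body (76 mm by 85 mm) begins 54 mm behind the grasp point. The pads swing forward as they close: fully open they stand 13 mm farther back than shut.
Start: joints at [-1.063, 0.385, 0.008, 0, -1.194, -0.259], TCP at [153.918, -605.73, 248.312] pointing down, gripper open.
Joint ranges: [-3.14, 3.14], [-1.21, 2.06], [-1.07, 1.41], [-3.16, 2.05], [-2.99, -0.16], [-3.1, 3.1]. Speed limits (rad/s): [2.79, 2.79, 3.14, 3.14, 3.14, 3.14].

INTERFACE

Orientations are given as a unit quaternion [x, y, z, w].
In Python, from bench import arm gives the robot as it stands.
- The arm moves only by the shell command python3 jog.py 'ROWS' [OPENING]. ROWS is rows parted by semicolons, their numbers by spaces, 1 to 10 of them, each of 6 numbers: dx, dy, dz in mm, then a rotation vector rx, ry, rz in rad; each row is the pose to reach, as a shift and turn from the pose commanded when the command began, along the tool's axes at that moment; what a row does not reach only later rows make up. A row lasts 1/10 s, in which the tool goes at most 50 mm and 0.15 rad, less where a joint would pass 70% of its speed; a pose out of reach is approached as far as the arm can. OPENING is the finger opening in mm, set as the command begins (- or left out keeps the last). The fingers move at their own pace and stop on an object; the grip force is fixed at half the most. Time passes only in rows, so rows that do not move let the fingers close. It prints the time, the measured TCP pose, the force, the opening and the grip force at its end.
- arm.read_state(): the state, without advancing time (a new reading comes with each control period).
- arm.get_image(name): name is "scene" or "top" or "wrist"; returns the picture (480x640x3 uint8, blue, green, red); there is no depth.
- arm.get_calibration(name): a dict with "K" (3x3 intrinsics, pixels), "rvec" (rotation vector, rad) and "tvec" (3), from world to camera coordinates, as OpenCV has them. Camera axes: x right, y down, z forward; pixel columns grow to the right and rows downward; lengths in mm; the calibration is good to about 2 mm. A picture is of the moment at which its call begins: read the wrist's pose just before it. get_calibration takes no time and is no camera call; for the wrist camera it gives the pose at the moment of the call.
- arm.job_done(): hands the job in; it is judged then, once.
The state is a dict: "clock": time; "joints": joint angles; "joint_vel": joint speeds; "joint_efforts": joint torques, N m; "position": TCP position; "ee_rot": TCP orientation; "contact_force": force on the tool from outside, world axes, zero at the start; "wrist_torque": the same for the moment, N m; "gripper_width": finger opening in mm; "grasp_force": force on a finger pad.
Only numpy, scipy, OpenCV 4.12 (cv2) and the standard library are available. Lean on these libraries where they do the work, as an engineer would, in place of code of your own. Each camera call takes 0.05 s, during which the arm holds its last target. There are 200 camera calls.

TASK

Get the balance ready for its pan to be cleaned: lay the brush and the tweezers flat in their own compartments of the blue tool tray, the brush with its bristles in the wide end. Then lift the sprung lid of the balance case until its yellow pointer stands at the red rider on the quadrant, and finish while still holding the lid there with the gripper, for it falls shut if let go. Do not shift the rider, and leave the mortar and the sample jar where they stand.

Things in the scene. Friction and masses are not known exactly. Their poses are not given: they have to be found in the camera images.
- brush: Flat wooden brush lying down, 55 x 185 x 14 mm, 0.08 kg. Origin under its middle; z up; its length runs along its y axis: bristles at -y, handle at +y. From 14 to 91 mm along +y the handle is 18 mm wide and 12 mm thick: grasp it across x about 25 mm from the origin, near the balance point; nearer the origin it widens to the 46 mm head.
- brush_tip (a point): Bristle end of the brush, 88 mm from its origin along its -y.
- tweezers: Steel tweezers lying flat, 9 x 122 x 12 mm, 0.03 kg. Origin under their middle, length along y, z up. Grasp across the 9 mm (x) at the middle. Either end may lead in the tray.
- tool_tray: Fixed blue tool tray, 220 (x) x 162 (y) x 18 mm, origin under its centre; floor 6 mm thick, walls 12 mm above it. Two compartments lie along x. From x = -56 to +27 mm all walls across y are left out as finger reliefs.
- brush_place (a point): Centre of the brush compartment on its floor, axes as the tray: 200 mm long; at the tray's +x end 80 mm wide for the bristles, at its -x end a lane 34 mm wide for the handle. The brush's origin belongs here, bristles toward +x.
- tweezers_place (a point): Centre of the tweezers compartment on its floor, axes as the tray: 140 mm long (x), 26 mm wide (y). The tweezers' origin belongs here, length along x.
- case_lid: Black-framed clear lid, 170 x 182 mm, about 8 mm thick, of the fixed white balance case (rim 100 mm high). Origin on the hinge line; x along the hinge; shut, the lid reaches from there to -y and z is up. It opens by turning about -x (the -y edge rises), at most 1.15 rad. A spring shuts it: 0.36 N m when shut, 0.6 N m more per rad. Lid 0.22 kg.
- lid_handle (a point): Middle of the lid's round steel handle bar: 12 mm thick, 70 mm long along the hinge direction, its centre 30 mm above the lid's top, near its free edge. In the lid frame at (0, -165, 38) mm; it turns with the lid.
- lid_pointer (a point): Tip of the yellow pointer on the lid's front edge, 135 mm from the hinge line, at (-95.5, -135, 0) mm in the lid frame; turns with the lid.
- case_hinge (a point): Middle of the hinge line on the fixed case; axes as the shut lid. The case stands 100 mm below.
- rider_tip (a point): Tip of the red rider on the quadrant in front of the case, on the pointer's circle of 135 mm about the hinge: pointer and rider tips meet when the lid is at the rider's angle, 0.4 to 0.7 rad. The rider is stiff but can be shifted.
- mortar_a: Brass mortar, 85 mm wide, 74 mm high, origin under its centre; a bystander.
- jar_a: Glass sample jar, 46 mm wide, 86 mm high, origin under its centre; a bystander.

How it is judged (in metres and radians):
On the way, in this order (a step that is already met when the one before it is completed fails the run):
1. brush and tweezers lie in their compartments, released (x of brush in the frame of brush_place between -0.016 and 0.016 m and y of brush in the frame of brush_place between -0.016 and 0.016 m and z of brush in the frame of brush_place below 0.004 m and x of brush_tip in the frame of brush_place above 0.05 m and angle between the z axis of brush and the z axis of tool_tray, either way round below 0.06 rad and angle between the y axis of each of brush, tweezers and the x axis of tool_tray, either way round below 0.2 rad and x of tweezers in the frame of tweezers_place between -0.016 and 0.016 m and y of tweezers in the frame of tweezers_place between -0.012 and 0.012 m and z of tweezers in the frame of tweezers_place below 0.004 m and angle between the z axis of tweezers and the z axis of tool_tray, either way round below 0.08 rad and contact force between the fingers and brush below 0.1 N and contact force between the fingers and tweezers below 0.1 N), for 0.2 s.
2. the gripper holds the lid with its pointer at the rider (distance between lid_pointer and rider_tip below 0.008 m and contact force between the fingers and case_lid above 1 N and angular speed of case_lid below 0.08 rad/s), for 0.3 s.
At the end, for the whole second after the job is handed in: Brush (bristles in the wide end) and tweezers lie flat on their compartment floors, not touched; the lid pointer tip is within 8 mm of the rider tip, the lid is still, and the fingers carry it with over 1 N (all of step 1 and all of step 2); the arm keeps its last pose, push and grip.
It fails at once if the rider is shifted more than 5 mm on the case (distance of rider_tip from where it was at the start of the episode above 0.005 m).
It fails at once if the mortar or the jar is moved more than 20 mm (distance of any of mortar_a, jar_a from where it was at the start of the episode above 0.02 m).
It also fails if it takes over 59 s, if anything falls off the work surface, if the arm or the gripper's body presses on something with over 40 N, if the wrist force passes 120 N, or if a joint passes its speed limit or range.

## Working session

There is one attempt and no reset: what is moved stays moved. The work goes in short steps, Python scripts to look and compute and a shell command to move; the robot and the scene stay as the last step left them, time stands still between calls to the robot, and variables do not carry over. Pictures are saved under pics/ and viewed, at most 10 in all, crops included, and the job is handed in when it is done.

```bash
ls; mkdir -p pics
python3 - <<'E'
from bench import arm
import cv2
for n in ("top","scene"):
    im=arm.get_image(n); cv2.imwrite(f"pics/{n}0.png",im)
    c=arm.get_calibration(n); print(n,c)
print(arm.read_state())
E
```

```text
bench.py
jog.py
pics
top {'K': array([[579.30375103,   0.        , 316.40653266],
       [  0.        , 579.30375103, 241.11408721],
       [  0.        ,   0.        ,   1.        ]]), 'rvec': array([ 2.17140785, -2.17080721,  0.14446804]), 'tvec': array([  48.52052261,  567.48456709, 1661.5796987 ])}
scene {'K': array([[466.0822978 ,   0.        , 323.69944489],
       [  0.        , 466.0822978 , 236.1435159 ],
       [  0.        ,   0.        ,   1.        ]]), 'rvec': array([ 0.88299949, -2.38843028,  1.25545847]), 'tvec': array([ 447.07713217,  291.38122236, 1115.41416217])}
{'clock': 0.1, 'joints': array([-1.06342565e+00,  3.85514172e-01,  6.77177309e-03, -4.20227207e-04,
       -1.19397784e+00, -2.58601148e-01]), 'joint_vel': array([ 9.51625676e-04, -4.57404559e-03,  1.50148556e-03,  2.69710878e-05,
        4.08863003e-04, -7.47592715e-04]), 'joint_efforts': array([-4.99832095e-04, -3.93319094e+01,  1.88927865e+01,  4.19778541e+00,
       -2.55035971e-03,  3.09461747e-06]), 'position': array([ 153.78444248, -605.29607046,  247.31591532]), 'ee_rot': array([-1.23987312e-01,  9.92283318e-01,  9.65245119e-04, -1.78325709e-04]), 'contact_force': array([0.55143903, 1.15098926, 0.48353837]), 'wrist_torque': array([ 0.01681147,  0.02729091, -0.00515258]), 'grasp_force': 0.0, 'gripper_width': 85.55709086285731}
```

View pics/top0.png

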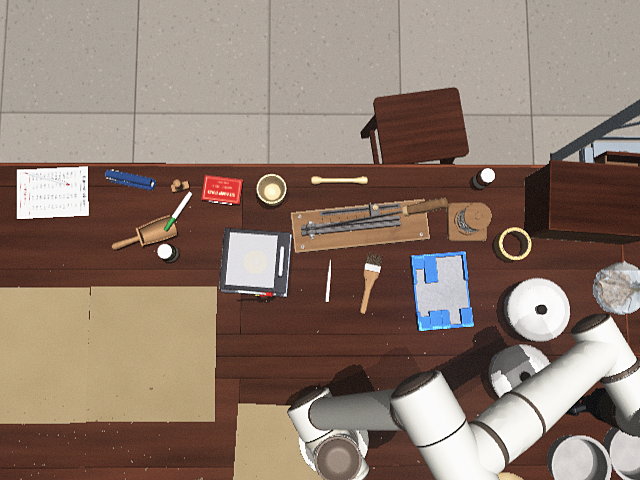

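View pics/scene0.png

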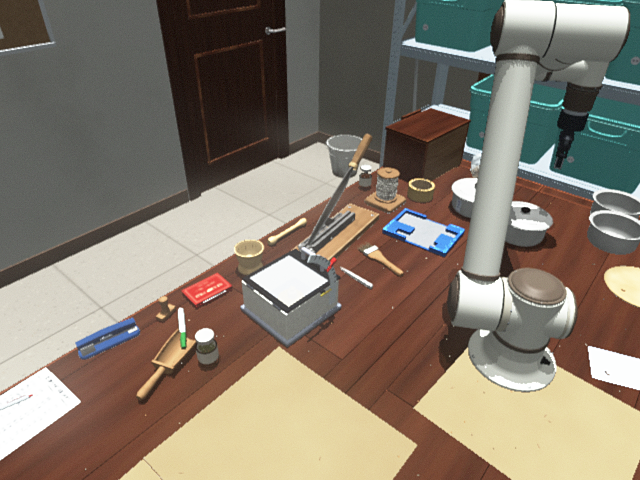

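The top view shows the case at (255,262) with its lid handle at (280,262) and the red rider at (265,295). The tweezers are at (328,281), the brush at (371,283) with bristles up (+x), and the tray at (442,290). The scene view shows the same layout, with the case about 100 mm high. Next I'll write helpers and bring the wrist camera over the tools.

```bash
cat > h.py <<'E'
from bench import arm
import numpy as np, cv2
from scipy.spatial.transform import Rotation as R
np.set_printoptions(precision=3,suppress=True)
def ray(c,px):
    K,rv,t=c["K"],np.array(c["rvec"]),np.array(c["tvec"])
    M=R.from_rotvec(rv.ravel()).as_matrix()
    o=-M.T@t.ravel(); d=M.T@np.linalg.inv(K)@np.array([px[0],px[1],1.])
    return o,d/np.linalg.norm(d)
def onz(c,px,z):
    o,d=ray(c,px); return o+d*(z-o[2])/d[2]
def tri(obs):  # [(calib,px),...] -> point, residual mm
    A=0;b=0;P=[]
    for c,px in obs:
        o,d=ray(c,px); Q=np.eye(3)-np.outer(d,d); A=A+Q;b=b+Q@o;P.append((o,Q))
    p=np.linalg.solve(A,b); return p,max(np.linalg.norm(Q@(p-o)) for o,Q in P)
def proj(c,p):
    return cv2.projectPoints(np.array(p,float).reshape(-1,1,3),np.array(c["rvec"],float),np.array(c["tvec"],float),c["K"],None)[0].reshape(-1,2)
def down(yaw):  # tool down, closing line (tool y) at world angle yaw
    y=np.array([np.cos(yaw),np.sin(yaw),0]);z=np.array([0,0,-1.]);return np.c_[np.cross(y,z),y,z]
def delta(p,Rm,half=True):  # shift and turn in tool axes from the measured pose
    s=arm.read_state();R0=R.from_quat(s["ee_rot"]).as_matrix()
    best=None
    for k in ((0,np.pi) if half else (0,)):
        T=Rm@R.from_euler('z',k).as_matrix();rv=R.from_matrix(R0.T@T).as_rotvec()
        if best is None or np.linalg.norm(rv)<np.linalg.norm(best): best=rv
    d=R0.T@(np.array(p)-s["position"])
    print("delta",d.round(1),best.round(3),"rows",max(np.linalg.norm(d)/50,np.linalg.norm(best)/.15).round(1),"q6",s["joints"][5].round(2),"t",s["clock"])
E
python3 - <<'E'
from h import *
c=arm.get_calibration("top")
for n,px,z in [("tray",(442,290),18),("brush",(371,283),10),("tw",(328,281),10),("handle",(281,262),138),("rider",(267,295),100),("mortar",(271,189),74)]: print(n,onz(c,px,z))
w=arm.get_calibration("wrist"); s=arm.read_state();o,d=ray(w,(320,240))
R0=R.from_quat(s["ee_rot"]).as_matrix();print("cam in tool",R0.T@(o-s["position"]),R0.T@d, w["K"][0,0]);print(R0)
t=onz(c,(400,285),10)
delta([t[0]-60,t[1],330],down(np.pi/2))
im=cv2.imread("pics/top0.png")[225:345,205:485];cv2.imwrite("pics/crop.png",cv2.resize(im,None,fx=2.8,fy=2.8,interpolation=2))
E
```

```text
tray [ 425.334 -319.696   18.   ]
brush [ 446.157 -112.309   10.   ]
tw [452.026  14.273  10.   ]
handle [497.875 147.192 138.   ]
rider [409.153 187.009 100.   ]
mortar [713.351 179.96   74.   ]
cam in tool [  76.938    0.497 -126.032] [-0.301  0.001  0.954] 376.7492296448052
[[-0.969 -0.246 -0.001]
 [-0.246  0.969  0.002]
 [ 0.     0.002 -1.   ]]
delta [-319.8  339.4  -82.1] [ 0.002 -0.     0.249] rows 9.5 q6 -0.26 t 0.1
```

View pics/crop.png

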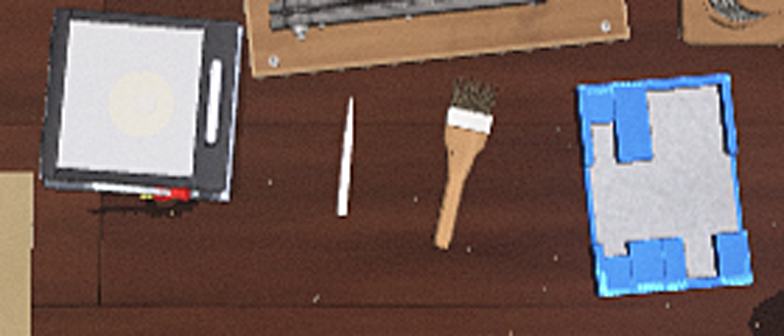

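The crop shows the tray's wide brush end at the top (+x), at (690,100), with its lane at (700,255). The tweezers compartment is on the left, at (607,190). The brush's bristles already point toward +x.

```bash
python3 jog.py '-320 340 -80 0 0 0.249;-320 340 -80 0 0 0.249;-320 340 -80 0 0 0.249;-320 340 -80 0 0 0.249;-320 340 -80 0 0 0.249;-320 340 -80 0 0 0.249;-320 340 -80 0 0 0.249;-320 340 -80 0 0 0.249;-320 340 -80 0 0 0.249;-320 340 -80 0 0 0.249'
python3 jog.py '0 0 0 0 0 0;0 0 0 0 0 0;0 0 0 0 0 0'
python3 - <<'E'
from h import *
import pickle
c=arm.get_calibration("wrist");im=arm.get_image("wrist");cv2.imwrite("pics/w1.png",im);pickle.dump(c,open("w1.pkl","wb"))
delta([383,-80,330],down(np.pi/2))
E
```

```text
clock: 1.1
position: [381.4, -194.7, 329.0]
ee_rot: [-0.002, 1.0, 0.0, 0.001]
contact_force: [-0.9, -0.1, 0.1]
gripper_width: 85.4
grasp_force: 0.0
clock: 1.4
position: [379.8, -197.8, 327.8]
ee_rot: [0.001, 1.0, 0.0, -0.001]
contact_force: [-0.2, -0.3, -0.2]
gripper_width: 85.5
grasp_force: 0.0
delta [ -3.1 118.   -2.1] [ 0.    -0.001 -0.002] rows 2.4 q6 -1.47 t 1.45
```

View pics/w1.png

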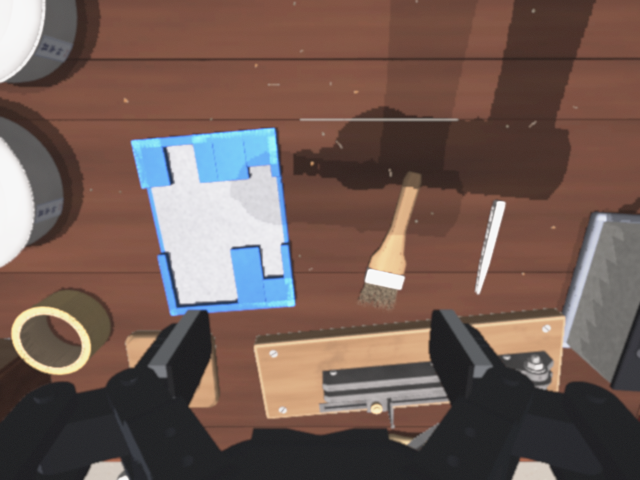

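The wrist view, rotated with +x pointing down, shows the tray's corners near (135,140), (277,128), (295,305) and (170,314). The brush runs from its handle end at (412,175) to its bristles at (377,300), and the tweezers from (499,203) to (480,292). A second view 110 mm to the side will give heights.

```bash
python3 jog.py '0 110 0 0 0 0;0 110 0 0 0 0;0 110 0 0 0 0;0 110 0 0 0 0;0 110 0 0 0 0;0 110 0 0 0 0'
cat > seg.py <<'E'
from h import *
import pickle
def masks(im):
    hsv=cv2.cvtColor(im,cv2.COLOR_BGR2HSV);H,S,V=[hsv[...,i].astype(int) for i in range(3)]
    m={"tray":(H>95)&(H<118)&(S>120)&(V>90),"white":(S<40)&(V>190),"wood":(H>8)&(H<22)&(S>90)&(V>135)}
    return {k:v.astype(np.uint8)*255 for k,v in m.items()}
def big(m,amin,roi):
    x0,y0,x1,y1=roi;z=np.zeros_like(m);z[y0:y1,x0:x1]=m[y0:y1,x0:x1]
    cs=cv2.findContours(z,cv2.RETR_EXTERNAL,cv2.CHAIN_APPROX_NONE)[0]
    return sorted([c for c in cs if cv2.contourArea(c)>amin],key=cv2.contourArea)[::-1]
E
python3 - <<'E'
from seg import *
c=arm.get_calibration("wrist");im=arm.get_image("wrist");cv2.imwrite("pics/w2.png",im);pickle.dump(c,open("w2.pkl","wb"))
s=arm.read_state();print(s["position"])
for k in (1,2):
    im=cv2.imread(f"pics/w{k}.png");m=masks(im)
    print("view",k)
    for n,a in (("tray",60),("white",60),("wood",250)):
        for q in big(m[n],a,(0,100,640,325)):
            r=cv2.minAreaRect(q);print(n,np.array(r[0]).round(1),np.array(r[1]).round(1),round(r[2],1),cv2.contourArea(q))
E
```

```text
clock: 2.05
position: [380.3, -88.5, 328.1]
ee_rot: [0.001, 1.0, -0.0, -0.0]
contact_force: [0.1, -0.7, -0.2]
gripper_width: 85.4
grasp_force: 0.0
[380.294 -88.548 328.099]
view 1
tray [213.9 222.2] [182.1 143.9] 83.5 22535.5
white [218.1 220.6] [159.5 124.2] 82.9 12470.0
white [ 16.5 202. ] [ 33. 128.] 0.0 2886.5
white [585.3 269.6] [  9.5 116. ] 17.6 634.0
white [487.6 246.5] [11.8 95.3] 15.0 623.0
white [384.4 278.9] [37.9 14.7] 12.3 501.0
wood [395.5 227.6] [36.8 88.2] 12.3 1182.5
view 2
tray [123.4 222.1] [189.7 147.5] 80.5 22849.0
white [129.  218.7] [164.1 122.6] 78.7 12191.0
white [603.  290.5] [67. 72.] 90.0 4179.0
white [400.6 246.5] [10.3 93.8] 10.5 652.0
white [499.1 269.1] [  9.2 114.1] 12.6 625.0
white [298.1 278.4] [38.1 14.4] 12.1 496.5
wood [312.5 224.6] [37.2 96.6] 15.9 1102.0
```

View pics/w2.png

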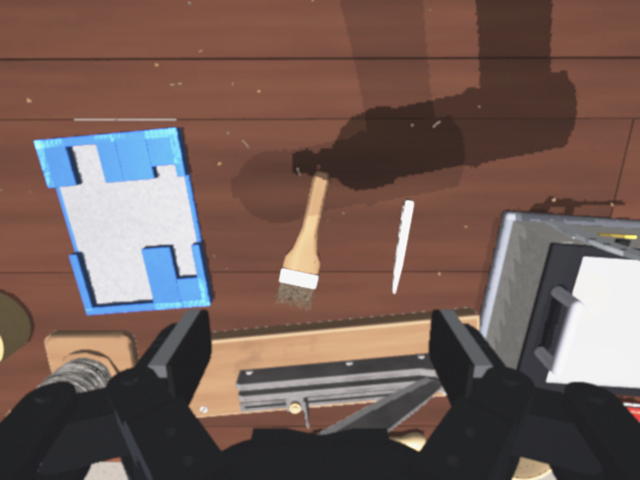

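Run:
```python
from seg import *
C=[pickle.load(open(f"w{k}.pkl","rb")) for k in (1,2)];I=[cv2.imread(f"pics/w{k}.png") for k in (1,2)];M=[masks(i) for i in I]
Q=[]
for k in (0,1):
    h=cv2.convexHull(big(M[k]["tray"],5000,(0,100,640,325))[0]);e=1
    while len(a:=cv2.approxPolyDP(h,e,True))>4:e+=.5
    a=a.reshape(-1,2).astype(float);a=a[np.argsort(np.arctan2(*(a-a.mean(0)).T[::-1]))];Q.append(a);print(a.tolist())
for i in range(4):print("corner tri",*tri([(C[k],Q[k][i]) for k in (0,1)]),"z18",onz(C[0],Q[0][i],18),onz(C[1],Q[1][i],18))
def obj(m,roi,amin):
    q=big(m,amin,roi)[0].reshape(-1,2);f=np.zeros_like(m);cv2.drawContours(f,[q],-1,255,-1)
    p=np.argwhere(f>0)[:,::-1].astype(float);c=p.mean(0);u=np.linalg.svd(p-c,full_matrices=False)[2][0];u*=np.sign(u[1]);t=(p-c)@u
    return c,c+u*t.min(),c+u*t.max()
for n,key,rois in (("tweezers","white",((460,190,520,310),(380,190,430,310))),("ferrule","white",((355,260,415,300),(270,260,330,300))),("wood","wood",((350,160,430,300),(270,160,340,300)))):
    P=[obj(M[k][key],rois[k],200) for k in (0,1)]
    for j,l in enumerate(("mid","end-x","end+x")):print(n,l,*tri([(C[k],P[k][j]) for k in (0,1)]),"z8",onz(C[0],P[0][j],8),onz(C[1],P[1][j],8))
```

```text
[[134.0, 140.0], [274.0, 128.0], [294.0, 302.0], [171.0, 314.0]]
[[39.0, 140.0], [176.0, 128.0], [210.0, 302.0], [88.0, 314.0]]
corner tri [ 322.829 -410.103    7.424] 0.08163626123611427 z18 [ 322.275 -405.057   18.   ] [ 322.445 -402.474   18.   ]
corner tri [ 309.798 -248.109   16.22 ] 0.18540412160962066 z18 [ 309.585 -247.901   18.   ] [ 309.956 -247.458   18.   ]
corner tri [ 525.989 -230.787   12.544] 0.2823178586640884 z18 [ 522.918 -230.362   18.   ] [ 523.55 -229.06   18.  ]
corner tri [ 542.978 -392.151   12.785] 0.20802743961824852 z18 [ 539.905 -389.803   18.   ] [ 540.38  -388.623   18.   ]
tweezers mid [445.649  13.967   9.556] 0.3917759912564463 z8 [446.562  14.758   8.   ] [445.735  14.3     8.   ]
tweezers end-x [392.942  18.182  13.039] 0.15724472933445194 z8 [393.809  20.627   8.   ] [394.128  19.398   8.   ]
tweezers end+x [516.052   7.464   7.339] 0.3084977684840786 z8 [515.396   7.1     8.   ] [516.079   7.352   8.   ]
ferrule mid [ 492.325 -115.852   14.885] 0.0013640954771026396 z8 [ 495.298 -114.577    8.   ] [ 495.286 -116.293    8.   ]
ferrule end-x [ 487.663 -139.26    13.517] 0.09125134764668441 z8 [ 490.079 -138.531    8.   ] [ 489.871 -139.901    8.   ]
ferrule end+x [496.942 -92.222  16.477] 0.08423792815904484 z8 [500.61  -90.198   8.   ] [500.787 -92.311   8.   ]
wood mid [426.022 -99.07    5.066] 3.08968317213918 z8 [428.399 -99.726   8.   ] [422.05  -98.789   8.   ]
wood end-x [371.048 -88.149   2.9  ] 5.121117220922663 z8 [375.38  -89.711   8.   ] [365.195 -87.648   8.   ]
wood end+x [ 484.13  -110.99    10.538] 0.17784218439295305 z8 [ 485.361 -110.485    8.   ] [ 484.972 -111.118    8.   ]
```

Run:
```python
from seg import *
C=[pickle.load(open(f"w{k}.pkl","rb")) for k in (1,2)];I=[cv2.imread(f"pics/w{k}.png") for k in (1,2)];M=[masks(i) for i in I]
c0=np.array([424,-317.7]);a=.083;ux=np.array([np.cos(a),np.sin(a)]);uy=np.array([-ux[1],ux[0]])
def runs(b,s):
    e=np.flatnonzero(np.diff(b.astype(int)));return [(round(float(s[i]),1),'+' if b[i+1] else '-') for i in e]
for k in (0,1):
    for along,fs in (("y",(90,70,-95,-70)),("x",(-60,-30,60))):
        for f in fs:
            s=np.arange(-125,125,.5) if along=="x" else np.arange(-95,95,.5)
            P=[np.r_[c0+(ux*f+uy*v if along=="y" else ux*v+uy*f),6] for v in s]
            p=proj(C[k],P).round().astype(int);p=np.clip(p,0,[639,479])
            print("view",k+1,"scan",along,"at",f,"floor",runs(M[k]["white"][p[:,1],p[:,0]]>0,s),"blue",runs(M[k]["tray"][p[:,1],p[:,0]]>0,s))
# brush handle end & bristles
for k,roi in ((0,(340,150,440,320)),(1,(260,150,345,320))):
    hsv=cv2.cvtColor(I[k],cv2.COLOR_BGR2HSV);m=((hsv[...,0]>10)&(hsv[...,0]<24)&(hsv[...,1]>60)).astype(np.uint8)*255
    for q in big(m,100,roi)[:3]:
        q=q.reshape(-1,2);t=q[q[:,1].argmin()];b=q[q[:,1].argmax()]
        print(k+1,"top",t,onz(C[k],t,8),"bot",b,onz(C[k],b,8),cv2.contourArea(q))
```

```text
view 1 scan y at 90 floor [(-72.5, '+'), (3.0, '-')] blue [(-88.5, '+'), (-76.5, '-'), (5.5, '+'), (73.5, '-'), (76.0, '+'), (79.0, '-')]
view 1 scan y at 70 floor [(-72.5, '+'), (3.5, '-'), (45.0, '+'), (50.0, '-'), (56.5, '+'), (61.5, '-'), (62.5, '+'), (66.5, '-')] blue [(-88.0, '+'), (-76.0, '-'), (6.0, '+'), (41.0, '-'), (68.0, '+'), (79.0, '-')]
view 1 scan y at -95 floor [(-48.5, '+'), (-19.0, '-')] blue [(-88.5, '+'), (-52.0, '-'), (-18.0, '+'), (68.5, '-'), (76.5, '+'), (78.5, '-')]
view 1 scan y at -70 floor [(-49.0, '+'), (-19.0, '-')] blue [(-88.5, '+'), (-52.5, '-'), (-16.5, '+'), (70.0, '-'), (74.5, '+'), (79.0, '-')]
view 1 scan x at -60 floor [(-53.0, '+'), (100.5, '-')] blue [(-109.5, '+'), (-107.5, '-'), (-99.5, '+'), (-55.5, '-'), (103.5, '+'), (111.0, '-')]
view 1 scan x at -30 floor [(-98.0, '+'), (100.5, '-')] blue [(-109.0, '+'), (-100.5, '-'), (103.0, '+'), (116.5, '-')]
view 1 scan x at 60 floor [(-67.5, '+'), (71.0, '-')] blue [(-109.5, '+'), (-108.5, '-'), (-102.5, '+'), (-69.0, '-'), (73.5, '+'), (109.5, '-'), (113.5, '+'), (116.5, '-')]
view 2 scan y at 9
[... 728 characters left out ...]
'-')] blue [(-109.5, '+'), (-55.0, '-'), (104.0, '+'), (116.0, '-')]
view 2 scan x at -30 floor [(-99.0, '+'), (101.0, '-')] blue [(-109.0, '+'), (-100.0, '-'), (103.5, '+'), (115.5, '-')]
view 2 scan x at 60 floor [(-68.5, '+'), (70.0, '-')] blue [(-109.0, '+'), (-108.0, '-'), (-100.0, '+'), (-69.5, '-'), (73.0, '+'), (114.0, '-')]
1 top [408 171] [358.236 -93.733   8.   ] bot [398 274] [488.572 -97.443   8.   ] 2143.0
1 top [364 284] [ 502.425 -140.388    8.   ] bot [387 308] [ 536.828 -108.947    8.   ] 573.0
2 top [320 170] [357.714 -87.781   8.   ] bot [315 274] [489.322 -94.478   8.   ] 2093.5
2 top [280 283] [ 501.733 -139.649    8.   ] bot [306 309] [ 539.087 -106.657    8.   ] 556.0
```

Run:
```python
from seg import *
c=arm.get_calibration("top");im=arm.get_image("top")
hsv=cv2.cvtColor(im,cv2.COLOR_BGR2HSV).astype(int)
# profile along brush axis in top view
u=np.array([.978,-.208])
for t in range(-100,96,6):
    p=np.r_[np.array([451,-106.5])-u*t,8];row=[]
    w=np.array([.208,.978]);q=proj(c,[np.r_[p[:2]+w*s,8] for s in range(-36,37,4)]).round().astype(int)
    print(t,' '.join('%3d'%im[y,x,2] for x,y in q))
P=[451-24.5,-101.0,120];delta(P,down(np.pi/2-.21))
```

```text
-100 102  96 100  92  97  92  90  93  88  93  91  86  91  87  88  87  79  86  71
-94  97 101  98  95  95  97  96  95  94  98  90  93  95  94  97  93  88  90  90
-88  89  92  96  96 104  95  93  96 101  96  85  97  92  94 107  98  92  89  98
-82  91 100  95  72  88  68  95  60  95  85 105  93  88 112  63  99  90  94  97
-76  90  90  93 102  96 109 111  94 108 118 121 120  88  90 103 104  98  94  99
-70  87  87  86  86  61  88 101 109  86  59  84 100  99 124  99  89  98  97  99
-64  92  86  86 104  95  91 115  94  83 101  82 115  77  99 114  96  97  89  97
-58  90  89  91  87 120 102 103  72  76  91  95  79 124  94  96  88  84  91  87
-52  93  89  90 201 204  86 203 219  96 153 196 212 154 192 212  92  91  90  92
-46  85  83  70 209 251 247 245 243 250 250 248 246 250 248 255  82  88  96  94
-40  86  82  82  86 250 242 241 245 244 245 248 250 246 251 255  92  91  96  97
-34  91  90  67 229 216 230 234 221 236 242 235 205 237 241 228  83  85  88  94
-28  83  86  83  68 204 213 216 217 214 215 213 215 216 214 203  81  85  87  91
-22  82  86  82  99 207 208 215 219 212 213 215 207 210 204
[... 895 characters left out ...]
8 106  75 253 249 249 248 247 244 246 245 239 240 238 239 231 230 227 230
56 194 143  92 255 253 250 249 249 248 248 248 246 244 245 243 239 239 240 235
62 198  89 242 255 252 252 252 251 250 250 249 249 248 248 247 245 243 244 243
68  92 112 255 253 252 252 252 253 252 252 251 251 250 249 249 248 248 247 247
74  92 100 255 252 252 252 252 252 252 252 252 252 252 252 251 250 250 249 250
80 117 255 253 253 252 252 252 252 252 253 252 252 252 253 252 253 252 251 252
86 255 255 253 252 252 252 252 253 253 252 252 252 252 252 252 253 253 252 252
92 254 252 252 252 252 252 252 252 252 252 252 252 252 252 252 252 252 252 253
delta [-46.3 -12.4 208.1] [-0.    -0.001  0.207] rows 4.3 q6 -1.77 t 2.15
```

```bash
python3 - <<'E'
from seg import *
c=arm.get_calibration("top");im=cv2.imread("pics/top0.png")
u=np.array([.978,-.208]);w=np.array([.208,.978])
for t in list(range(-94,-72,3))+list(range(78,104,2)):
    p=np.array([451,-106.5])-u*t
    q=proj(c,[np.r_[p+w*s,8] for s in range(-16,17,4)]).round().astype(int)
    print(t,' '.join('%3d'%(im[y,x,2]) for x,y in q))
E
python3 jog.py '-47 -12 208 0 0 0.207;-47 -12 208 0 0 0.207;-47 -12 208 0 0 0.207;-47 -12 208 0 0 0.207;-47 -12 208 0 0 0.207;-47 -12 208 0 0 0.207;-47 -12 208 0 0 0.207' 60
python3 - <<'E'
from h import *
delta([451-24.5,-101.0,20],down(np.pi/2-.21))
E
```

```text
-94  93  88  87  96  89  89  87  85  84
-91  90  95  94  90  95  94  93  95  89
-88  91  95  93  96  92  78  94  89  88
-85  85  96  84 101  86  65  94  98 108
-82  69  93  57  93  81 100  95  86 109
-79 112  92  67  73  84  97  97  74  93
-76 102 106  87 104 104 125 115  88  88
-73  79 101  78  93  98  59  89  81  66
78  81  79 149 231 212 229 171  79  90
80  81  83 118 231 219 226 192  79  80
82  77  69 118 225 215 224 192  64  81
84  77  69  86 207 215 224 223  29  81
86  77  78  70 221 219 226 124  29  76
88  70  71  70 233 226 227 124  53  75
90  73  71  62 231 226 227 122  75  75
92  73  71  60 231 211 186  96  75  76
94  78  74  60 192 148  66  96  69  71
96  72  71  69  57 151  66  47  71  71
98  72  75  77  57  66  71  68  71  72
100  79  78  77  73  75  71  68  73  75
102  72  78  67  80  69  71  72  74  75
clock: 2.85
position: [427.8, -100.0, 120.7]
ee_rot: [0.104, 0.995, -0.0, 0.0]
contact_force: [0.1, 0.6, 0.9]
gripper_width: 59.9
grasp_force: 0.0
delta [  1.1  -1.2 100.7] [-0.     0.     0.002] rows 2.0 q6 -1.92 t 2.85
```

```bash
python3 jog.py '4 -1 60 0 0 0;4 -1 100 0 0 0;4 -1 100 0 0 0;4 -1 100 0 0 0;4 -1 100 0 0 0' && python3 jog.py '0 0 0 0 0 0;0 0 0 0 0 0;0 0 0 0 0 0;0 0 0 0 0 0;0 0 0 0 0 0;0 0 0 0 0 0' 0
```

```text
clock: 3.35
position: [425.8, -99.3, 23.5]
ee_rot: [0.103, 0.995, 0.001, 0.004]
contact_force: [0.0, 0.2, 0.2]
gripper_width: 60.3
grasp_force: 0.0
clock: 3.95
position: [424.1, -99.5, 22.2]
ee_rot: [0.103, 0.995, 0.0, 0.001]
contact_force: [-2.1, 1.0, 13.0]
gripper_width: 16.0
grasp_force: 58.6
```

```bash
python3 jog.py '0 0 -40 0 0 0;0 0 -80 0 0 0;0 0 -80 0 0 0;0 0 -80 0 0 0'
python3 - <<'E'
from h import *
delta([403.1,-351.7,100],down(np.pi/2+.083))
E
```

```text
clock: 4.35
position: [423.3, -99.4, 101.3]
ee_rot: [0.104, 0.995, 0.001, 0.001]
contact_force: [-0.2, 0.1, -1.9]
gripper_width: 15.6
grasp_force: 59.6
delta [ -32.2 -251.     1. ] [ 0.001  0.003 -0.291] rows 5.1 q6 -1.92 t 4.35
```

```bash
python3 jog.py '-32 -251 0 0 0 -0.291;-32 -251 0 0 0 -0.291;-32 -251 0 0 0 -0.291;-32 -251 0 0 0 -0.291;-32 -251 0 0 0 -0.291;-32 -251 0 0 0 -0.291;-32 -251 0 0 0 -0.291;-32 -251 0 0 0 -0.291'
python3 - <<'E'
from h import *
delta([403.1,-351.7,29],down(np.pi/2+.083))
im=arm.get_image("wrist");cv2.imwrite("pics/w3.png",im)
E
```

```text
clock: 5.15
position: [401.5, -351.4, 98.5]
ee_rot: [-0.041, 0.999, 0.001, -0.002]
contact_force: [0.9, 0.4, -0.1]
gripper_width: 16.0
grasp_force: 59.6
delta [-1.8 -0.6 69.5] [ 0.002 -0.003 -0.001] rows 1.4 q6 -1.07 t 5.15
```

View pics/w3.png

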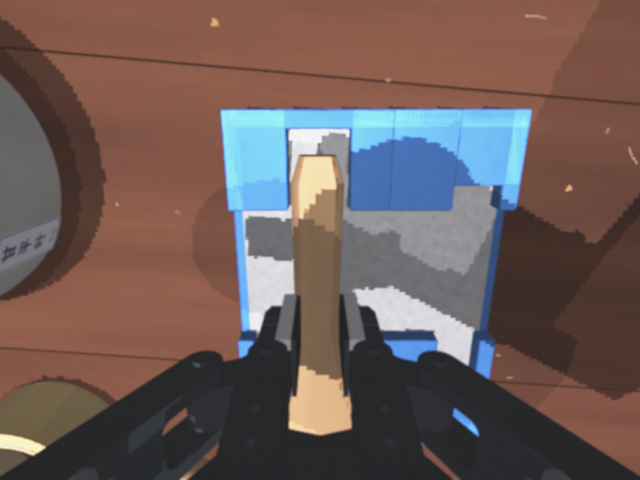

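The wrist view shows the brush handle, about column 318, centred over the lane at columns 288–350 and parallel to it. I'll lower it.

```bash
python3 jog.py '-1 0 40 0 0 0;-1 0 60 0 0 0;-1 0 66 0 0 0;-1 0 69 0 0 0;-1 0 69 0 0 0;-1 0 69 0 0 0'; python3 jog.py '0 0 0 0 0 0;0 0 0 0 0 0;0 0 0 0 0 0;0 0 0 0 0 0' 50;  python3 jog.py '0 0 -50 0 0 0;0 0 -90 0 0 0;0 0 -90 0 0 0;0 0 -90 0 0 0'
python3 - <<'E'
from h import *
im=arm.get_image("wrist");cv2.imwrite("pics/w4.png",im);im=arm.get_image("top");cv2.imwrite("pics/t4.png",im)
delta([454.5,12.9,120],down(np.pi/2-.09))
E
```

```text
clock: 5.8
position: [404.8, -351.8, 32.4]
ee_rot: [-0.042, 0.999, -0.001, 0.001]
contact_force: [0.0, -0.2, -0.1]
gripper_width: 15.6
grasp_force: 59.6
clock: 6.2
position: [404.0, -351.8, 31.6]
ee_rot: [-0.042, 0.999, -0.0, 0.0]
contact_force: [-0.4, 0.2, -1.0]
gripper_width: 50.3
grasp_force: 0.0
clock: 6.6
position: [404.2, -351.8, 122.3]
ee_rot: [-0.042, 0.999, -0.0, 0.001]
contact_force: [-0.5, -0.4, -0.3]
gripper_width: 50.3
grasp_force: 0.0
delta [-81.6 358.6   0.7] [ 0.001 -0.002  0.173] rows 7.4 q6 -1.07 t 6.7
```

View pics/w4.png

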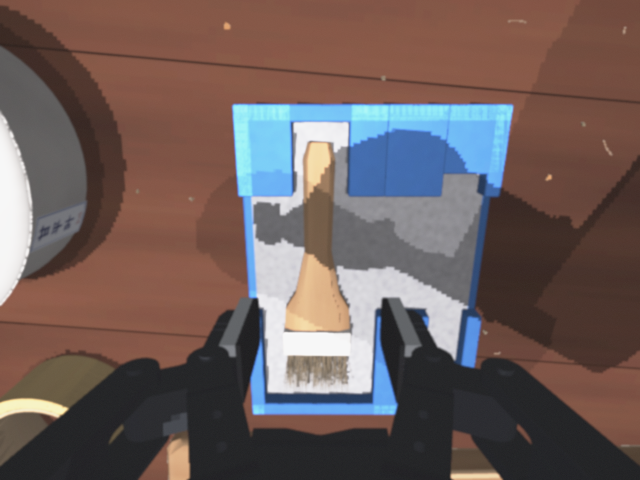

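The brush lies in its compartment: bristles at (318,372) inside the wide end, handle down the lane. Next, the tweezers.

```bash
python3 jog.py '-82 359 0 0 0 0.173;-82 359 0 0 0 0.173;-82 359 0 0 0 0.173;-82 359 0 0 0 0.173;-82 359 0 0 0 0.173;-82 359 0 0 0 0.173;-82 359 0 0 0 0.173;-82 359 0 0 0 0.173;-82 359 0 0 0 0.173;-82 359 0 0 0 0.173' 50
python3 - <<'E'
from seg import *
c=arm.get_calibration("wrist");im=arm.get_image("wrist");m=masks(im)["white"]
for q in big(m,60,(200,60,440,440))[:3]:
    q=q.reshape(-1,2);t=q[q[:,1].argmin()];b=q[q[:,1].argmax()];print(cv2.contourArea(q),t,onz(c,t,8),b,onz(c,b,8))
delta([454.5,12.9,20],down(np.pi/2-.09))
E
```

```text
clock: 7.7
position: [454.7, 13.0, 120.1]
ee_rot: [0.044, 0.999, -0.001, -0.002]
contact_force: [-0.3, -0.8, -0.5]
gripper_width: 50.3
grasp_force: 0.0
1767.0 [314 149] [393.553  15.304   8.   ] [318 326] [516.326   6.773   8.   ]
605.0 [380 374] [560.588  49.234   8.   ] [246 400] [575.174 -53.807   8.   ]
delta [ -0.1   0.6 100.3] [-0.001 -0.003  0.001] rows 2.0 q6 -2.05 t 7.75
```

```bash
python3 jog.py '0 0 50 0 0 0;0 0 90 0 0 0;0 0 99 0 0 0;0 0 99 0 0 0;0 0 99 0 0 0' && python3 jog.py '0 0 0 0 0 0;0 0 0 0 0 0;0 0 0 0 0 0;0 0 0 0 0 0;0 0 0 0 0 0;0 0 0 0 0 0' 0;python3 jog.py '0 0 -40 0 0 0;0 0 -80 0 0 0;0 0 -80 0 0 0;0 0 -80 0 0 0'
python3 - <<'E'
from h import *
delta([420.3,-261.3,100],down(np.pi/2+.083))
E
```

```text
clock: 8.25
position: [456.6, 12.6, 23.4]
ee_rot: [0.045, 0.999, 0.0, 0.001]
contact_force: [0.5, 0.1, 0.3]
gripper_width: 49.9
grasp_force: 0.0
clock: 8.85
position: [456.3, 13.2, 23.6]
ee_rot: [0.044, 0.999, 0.0, 0.001]
contact_force: [-0.9, -0.4, 5.4]
gripper_width: 5.0
grasp_force: 58.9
clock: 9.25
position: [455.9, 13.2, 103.5]
ee_rot: [0.045, 0.999, 0.001, 0.001]
contact_force: [0.5, 1.0, -1.0]
gripper_width: 5.6
grasp_force: 59.0
delta [  11.  -276.6    3. ] [ 0.002  0.003 -0.172] rows 5.5 q6 -2.05 t 9.25
```

```bash
python3 jog.py '10 -277 0 0 0 -0.172;10 -277 0 0 0 -0.172;10 -277 0 0 0 -0.172;10 -277 0 0 0 -0.172;10 -277 0 0 0 -0.172;10 -277 0 0 0 -0.172;10 -277 0 0 0 -0.172;10 -277 0 0 0 -0.172'
python3 - <<'E'
from h import *
delta([421.8,-261.2,30.5],down(np.pi/2+.083))
im=arm.get_image("wrist");cv2.imwrite("pics/w5.png",im)
E
```

```text
clock: 10.05
position: [419.6, -262.4, 100.9]
ee_rot: [-0.04, 0.999, 0.001, -0.001]
contact_force: [-0.6, 0.1, -0.9]
gripper_width: 5.2
grasp_force: 59.1
delta [-2.5  1.  70.4] [ 0.001 -0.003 -0.003] rows 1.4 q6 -1.26 t 10.05
```

View pics/w5.png

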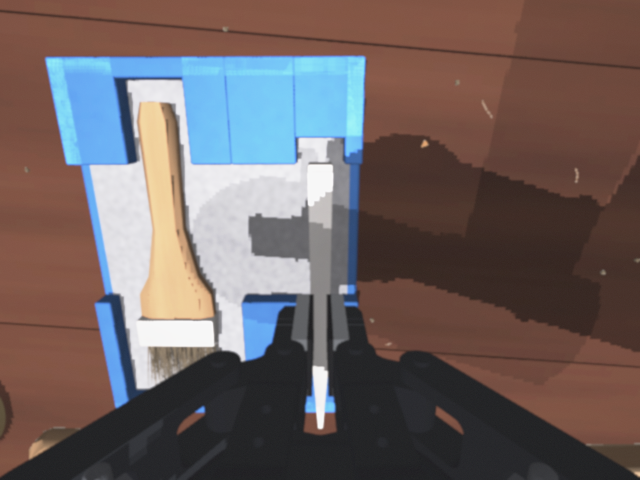

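The tweezers, at column 320, sit centred over their slot at columns 297–345. The brush is undisturbed. I'll lower and release, then rise.

```bash
python3 jog.py '-2 1 40 0 0 0;-2 1 60 0 0 0;-2 1 67 0 0 0;-2 1 70 0 0 0;-2 1 70 0 0 0;-2 1 70 0 0 0'; python3 jog.py '0 0 0 0 0 0;0 0 0 0 0 0;0 0 0 0 0 0;0 0 0 0 0 0' 40;  python3 jog.py '0 0 -50 0 0 0;0 0 -100 0 0 0;0 0 -150 0 0 0;0 0 -200 0 0 0;0 0 -200 0 0 0;0 0 -200 0 0 0'
python3 - <<'E'
from h import *
im=arm.get_image("wrist");cv2.imwrite("pics/w6.png",im)
delta([430,90,330],down(np.pi/2-.05))
E
```

```text
clock: 10.7
position: [423.7, -260.8, 33.3]
ee_rot: [-0.042, 0.999, -0.0, 0.001]
contact_force: [-0.4, -0.6, -0.4]
gripper_width: 5.5
grasp_force: 59.1
clock: 11.1
position: [423.0, -261.0, 32.6]
ee_rot: [-0.041, 0.999, -0.0, 0.0]
contact_force: [-0.6, -0.3, 0.2]
gripper_width: 39.8
grasp_force: 0.0
clock: 11.7
position: [423.2, -260.9, 233.7]
ee_rot: [-0.041, 0.999, -0.0, 0.002]
contact_force: [-0.5, 0.4, -1.0]
gripper_width: 40.1
grasp_force: 0.0
delta [-36.5 348.9 -97.7] [ 0.001 -0.     0.132] rows 7.3 q6 -1.26 t 11.75
```

View pics/w6.png

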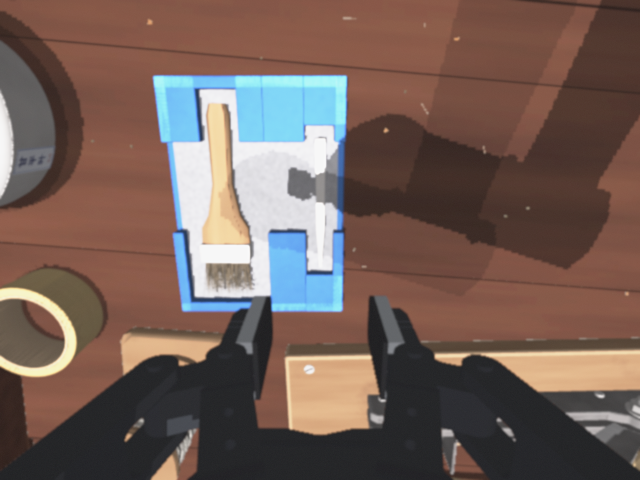

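Both tools are flat in their compartments: the brush at (225,190) and the tweezers at (320,205). For the lid I'll take two wrist views from different places.

```bash
python3 jog.py '20 320 -130 0 0 0.1;20 320 -130 0 0 0.1;20 320 -130 0 0 0.1;20 320 -130 0 0 0.1;20 320 -130 0 0 0.1;20 320 -130 0 0 0.1;20 320 -130 0 0 0.1;20 320 -130 0 0 0.1;20 320 -130 0 0 0.1;20 320 -130 0 0 0.1' 40
cat > snap.py <<'E'
from seg import *
import sys
k=sys.argv[1];c=arm.get_calibration("wrist");im=arm.get_image("wrist");cv2.imwrite(f"pics/{k}.png",im);pickle.dump(c,open(k+".pkl","wb"))
print(arm.read_state()["position"])
E
python3 snap.py L1
python3 jog.py '0 110 0 0 0 0;0 110 0 0 0 0;0 110 0 0 0 0;0 110 0 0 0 0;0 110 0 0 0 0;0 110 0 0 0 0'
python3 snap.py L2
python3 - <<'E'
from seg import *
a=cv2.imread("pics/L1.png");b=cv2.imread("pics/L2.png")
for n,im in (("L1",a),("L2",b)):
    hsv=cv2.cvtColor(im,cv2.COLOR_BGR2HSV);H,S,V=[hsv[...,i].astype(int) for i in range(3)]
    for l,m in (("red",((H<6)|(H>174))&(S>170)&(V>120)),("yel",(H>20)&(H<34)&(S>150)&(V>120))):
        for q in big(m.astype(np.uint8)*255,8,(0,0,640,480))[:4]:print(n,l,cv2.boundingRect(q),cv2.contourArea(q))
cv2.imwrite("pics/Lm.png",np.hstack([a[40:480,240:640],b[40:480,120:520]]))
E
```

```text
clock: 12.75
position: [376.0, 55.7, 360.7]
ee_rot: [0.009, 1.0, -0.001, -0.002]
contact_force: [-0.4, 0.0, -0.9]
gripper_width: 39.9
grasp_force: 0.0
[376.146  55.33  360.831]
clock: 13.4
position: [378.4, 164.8, 362.2]
ee_rot: [0.01, 1.0, -0.0, -0.0]
contact_force: [-0.1, -0.8, -0.2]
gripper_width: 39.5
grasp_force: 0.0
[378.419 164.9   362.322]
L1 red (452, 247, 34, 16) 221.0
L2 red (324, 245, 38, 16) 150.0
```

View pics/Lm.png

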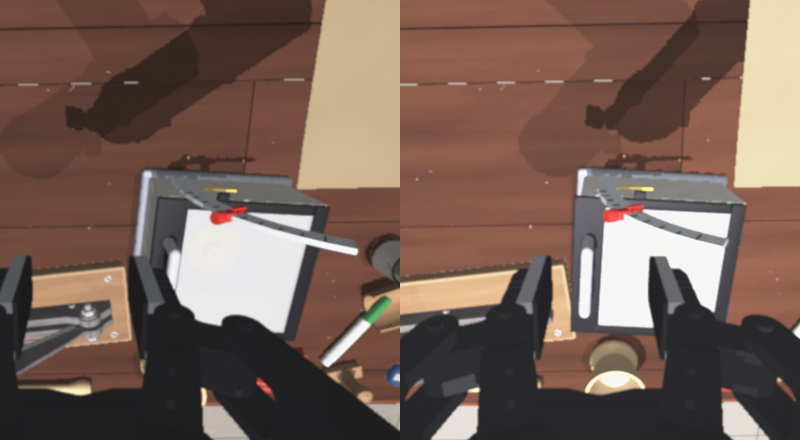

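Both lid views show the red rider, at L1 px about (468,255) and L2 px about (343,253), on the quadrant in front. The yellow pointer is at L1 (460,230) and L2 (356,228). The lid's front corners are at L1 (398,237)/(567,246) and L2 (296,236)/(465,245), and the handle is near L2 (307,320).

Run:
```python
from seg import *
I={n:cv2.imread(f"pics/{n}.png") for n in("L1","L2")};C={n:pickle.load(open(n+".pkl","rb")) for n in I}
for n in("top","scene"):I[n]=cv2.imread(f"pics/{n}0.png");C[n]=arm.get_calibration(n)
roi={"L1":(400,200,560,290),"L2":(270,200,440,290),"top":(225,285,290,305),"scene":(310,250,350,300)}
F={}
for n in I:
    hsv=cv2.cvtColor(I[n],cv2.COLOR_BGR2HSV);H,S,V=[hsv[...,i].astype(int) for i in range(3)]
    for l,m in (("red",((H<7)|(H>172))&(S>150)&(V>110)),("yel",(H>19)&(H<36)&(S>110)&(V>110))):
        x0,y0,x1,y1=roi[n];p=np.argwhere(m[y0:y1,x0:x1])[:,::-1]+[x0,y0]
        if len(p)<3: print(n,l,len(p));continue
        c=p.mean(0);u=np.linalg.svd(p-c,full_matrices=False)[2][0];u*=np.sign(u[0]);t=(p-c)@u
        F[n,l]=(c,c+u*t.min(),c+u*t.max());print(n,l,len(p),*F[n,l])
for l in("red","yel"):
    for j,e in enumerate(("mid","left","right")):
        for ns in (("L1","L2"),("top","scene"),("L1","L2","top")):
            try:print(l,e,ns,*tri([(C[n],F[n,l][j]) for n in ns]))
            except KeyError:pass
for n,a,b in(("frontfree",(398,237),(296,236)),("fronthinge",(567,246),(465,245)),("handle near end",(407,278),(307,285-2))):print(n,*tri([(C["L1"],a),(C["L2"],b)]),onz(C["L1"],a,104),onz(C["L2"],b,104))
# white bar in L2
m=masks(I["L2"])["white"]
for q in big(m,80,(285,265,330,380))[:2]:
    r=cv2.minAreaRect(q);print("bar L2",r,[onz(C["L2"],p,138) for p in cv2.boxPoints(r)])
m=masks(I["L1"])["white"]
for q in big(m,60,(395,265,425,380))[:2]:print("bar L1",cv2.minAreaRect(q))
for r in range(270,320,8):print(r,I["L1"][r,395:430:2].mean(-1).astype(int))
```

```text
L1 red 299 [466.462 254.508] [451.539 259.584] [485.958 247.877]
L1 yel 85 [460.176 229.341] [441.987 228.211] [475.98  230.323]
L2 red 302 [340.248 252.556] [323.561 257.527] [362.295 245.989]
L2 yel 59 [354.102 227.356] [339.972 226.929] [370.974 227.866]
top red 40 [267.15 294.2 ] [259.915 295.545] [272.054 293.288]
top yel 6 [256.667 294.833] [254.921 294.605] [258.982 295.137]
scene red 47 [331.489 262.787] [326.945 270.97 ] [334.538 257.299]
scene yel 18 [324.5   292.444] [320.782 294.628] [330.093 289.159]
red mid ('L1', 'L2') [410.852 182.49  178.502] 0.04135136721782848
red mid ('top', 'scene') [410.243 181.697 183.033] 0.9783016752728771
red mid ('L1', 'L2', 'top') [409.766 181.684 181.139] 0.6803224134757483
red left ('L1', 'L2') [413.103 167.863 184.284] 0.08555042273823417
red left ('top', 'scene') [407.126 201.656 171.867] 1.1879069782387297
red left ('L1', 'L2', 'top') [411.363 179.083 182.417] 21.679547945207887
red right ('L1', 'L2') [407.991 202.545 170.055] 0.013803747758823363
red right ('top', 'scene') [412.295 168.288 190.732] 0.8005000357326392
red right ('L1',
[... 1355 characters left out ...]
), array([462.167, 144.801, 138.   ]), array([462.95 , 156.162, 138.   ]), array([544.561, 150.691, 138.   ])]
bar L1 ((416.0, 311.0), (68.0, 16.0), 90.0)
270 [ 62  75  76  74  72  72  70  69  68  67  67  65  65  65  74 201 234 234]
278 [ 72  73  72  69  66  78  85  84  75  49  49  59  64  64 140 231 233 233]
286 [ 73  72  69  62  69  90  93  88  91  92  87  74  64  85 215 233 233 233]
294 [ 72  68  64  60  49  30  55 134 206 237 245 239 216 183 231 234 233 233]
302 [ 69  63  58  58  45  30  89 185 232 245 245 239 206 223 233 233 233 233]
310 [ 33  33  33  32  32  51 147 220 242 246 241 222 211 232 233 233 233 233]
318 [ 59  33  34  32  32  32  49 189 246 244 235 198 230 233 233 233 233 233]
```

```bash
python3 jog.py '-125 -20 100 0 0 0.06;-125 -20 100 0 0 0.06;-125 -20 100 0 0 0.06;-125 -20 100 0 0 0.06;-125 -20 100 0 0 0.06;-125 -20 100 0 0 0.06' 40
python3 - <<'E'
from h import *
delta([503.7,148.5,139],down(np.pi/2-.075))
h=np.array([0,165.,38])
for f in (.07,.14,.21,.28,.35,.42,.48,.527):
    p=h-R.from_rotvec([f,0,0]).apply(h);print(f,p.round(1))
E
```

```text
clock: 14.05
position: [502.9, 143.7, 263.4]
ee_rot: [0.039, 0.999, 0.0, 0.001]
contact_force: [-0.1, 0.0, 1.1]
gripper_width: 39.7
grasp_force: 0.0
delta [ -0.2   4.8 124.4] [ 0.001  0.001 -0.003] rows 2.5 q6 -2.24 t 14.05
0.07 [  0.    3.1 -11.4]
0.14 [  0.    6.9 -22.7]
0.21 [  0.   11.5 -33.6]
0.28 [  0.   16.9 -44.1]
0.35 [  0.   23.  -54.3]
0.42 [  0.   29.8 -64. ]
0.48 [  0.   36.2 -71.9]
0.527 [  0.   41.5 -77.8]
```

```bash
python3 jog.py '0 5 50 0 0 0;0 5 90 0 0 0;0 5 115 0 0 0;0 5 122 0 0 0;0 5 122 0 0 0;0 5 122 0 0 0' 40; python3 jog.py '0 0 0 0 0 0;0 0 0 0 0 0;0 0 0 0 0 0;0 0 0 0 0 0;0 0 0 0 0 0;0 0 0 0 0 0' 0
```

```text
clock: 14.65
position: [504.4, 150.0, 142.9]
ee_rot: [0.038, 0.999, 0.001, 0.002]
contact_force: [0.7, 0.3, 0.9]
gripper_width: 39.6
grasp_force: 0.0
clock: 15.25
position: [503.8, 147.2, 142.0]
ee_rot: [0.038, 0.999, -0.001, 0.0]
contact_force: [1.0, -7.3, 5.3]
gripper_width: 9.8
grasp_force: 58.5
```

```bash
python3 jog.py '0 2 -6 0.035 0 0;0 3 -11 0.07 0 0;0 5 -17 0.105 0 0;0 7 -23 0.14 0 0;0 10 -28 0.175 0 0;0 12 -34 0.21 0 0;0 15 -39 0.245 0 0;0 18 -44 0.28 0 0;0 18 -44 0.28 0 0'
python3 - <<'E'
from h import *
s=arm.read_state();print(s["joints"],s["wrist_torque"],s["contact_force"])
E
```

```text
clock: 16.15
position: [505.1, 165.0, 185.6]
ee_rot: [0.038, 0.989, -0.142, -0.005]
contact_force: [4.1, -9.2, 0.8]
gripper_width: 9.5
grasp_force: 58.9
[ 0.724  0.35  -0.326  0.221 -1.113 -2.491] [-1.939 -1.218  0.564] [ 4.052 -9.198  0.751]
```

```bash
python3 jog.py '0 1 -5 0.03 0 0;0 3 -10 0.06 0 0;0 5 -15 0.09 0 0;0 6 -20 0.12 0 0;0 8 -24 0.15 0 0;0 10 -29 0.18 0 0;0 10 -29 0.18 0 0;0 10 -29 0.18 0 0'
cat > chk.py <<'E'
from seg import *
hx=np.array([516.3,314.2,100]);ux=np.array([.9973,-.0737,0]);uy=np.array([.0737,.9973,0])
print("expected tip by angle");s=arm.read_state();z=R.from_quat(s["ee_rot"]).as_matrix()[:,2];print("tool tilt",np.arccos(-z[2]))
for n in("top","scene","wrist"):
    c=arm.get_calibration(n);im=arm.get_image(n);cv2.imwrite(f"pics/{n}_{s['clock']:.2f}.png",im)
    hsv=cv2.cvtColor(im,cv2.COLOR_BGR2HSV);H,S,V=[hsv[...,i].astype(int) for i in range(3)]
    q=proj(c,[hx-95.5*ux-135*np.cos(f)*uy+[0,0,135*np.sin(f)] for f in np.arange(.35,.66,.05)]).round(0)
    print(n,"arc .35...65",q.tolist())
    q=q[len(q)//2]
    for l,m in (("red",((H<7)|(H>172))&(S>150)&(V>110)),("yel",(H>19)&(H<36)&(S>110)&(V>110))):
        p=np.argwhere(m)[:,::-1];p=p[np.abs(p-q).max(1)<60] if len(p) else p
        if len(p)>3:
            cc=p.mean(0);u=np.linalg.svd(p-cc,full_matrices=False)[2][0];t=(p-cc)@u;print(l,len(p),cc,cc+u*t.min(),cc+u*t.max())
E
python3 chk.py
```

```text
clock: 16.95
position: [506.4, 182.5, 210.5]
ee_rot: [0.038, 0.972, -0.23, -0.009]
contact_force: [4.5, -7.2, -0.2]
gripper_width: 10.0
grasp_force: 59.1
expected tip by angle
tool tilt 0.4644327493937656
top arc .35...65 [[263.0, 294.0], [262.0, 294.0], [261.0, 293.0], [259.0, 293.0], [258.0, 293.0], [256.0, 293.0], [255.0, 293.0]]
red 39 [267.308 294.154] [259.904 295.453] [272.056 293.32 ]
scene arc .35...65 [[328.0, 277.0], [327.0, 276.0], [326.0, 274.0], [325.0, 273.0], [324.0, 271.0], [323.0, 270.0], [322.0, 269.0]]
red 45 [331.578 262.711] [334.573 257.318] [327.404 270.225]
yel 37 [312.    288.514] [326.866 273.864] [296.14  304.142]
wrist arc .35...65 [[393.0, 78.0], [395.0, 76.0], [397.0, 74.0], [401.0, 72.0], [406.0, 70.0], [412.0, 68.0], [420.0, 65.0]]
red 414 [366.046  83.633] [340.283  81.203] [394.779  86.343]
yel 128 [448.672  69.82 ] [460.28   68.537] [430.975  71.776]
```

Run:
```python
from seg import *
hx=np.array([516.3,314.2,100]);ux=np.array([.9973,-.0737,0]);uy=np.array([.0737,.9973,0])
w=arm.get_calibration("wrist");sc=arm.get_calibration("scene")
P=lambda r,f:hx-95.5*ux-r*np.cos(f)*uy+[0,0,r*np.sin(f)]
for f in(.40,.464,.53):print(f,[(r,proj(w,P(r,f))[0].round(),proj(sc,P(r,f))[0].round(1)) for r in(103,120,135,150,175)])
for n,a,b in(("red tip",(394.8,86.3),(327.4,270.2)),("red out",(340.3,81.2),(334.6,257.3)),("yel A",(431,71.8),(326.9,273.9)),("yel B",(460.3,68.5),(296.1,304.1))):
    p,e=tri([(w,a),(sc,b)]);d=p-hx;y=d@uy;print(n,p,e,"x'",d@ux,"r",np.hypot(y,d[2]),"ang",np.arctan2(d[2],-y))
import glob
im=cv2.imread(sorted(glob.glob("pics/scene_*.png"))[-1]);hsv=cv2.cvtColor(im,cv2.COLOR_BGR2HSV);H,S,V=[hsv[...,i].astype(int) for i in range(3)]
m=(H>19)&(H<36)&(S>110)&(V>110)
for y,x in np.argwhere(m):
    if abs(x-325)<35 and abs(y-275)<35: print((x,y),end=' ')
```

```text
0.4 [(103, array([472.,  75.]), array([318.2, 285.2])), (120, array([431.,  76.]), array([322.8, 280.1])), (135, array([395.,  76.]), array([326.9, 275.6])), (150, array([360.,  77.]), array([330.9, 271.1])), (175, array([302.,  77.]), array([337.6, 263.8]))]
0.464 [(103, array([477.,  74.]), array([317.4, 283.8])), (120, array([435.,  74.]), array([321.9, 278.4])), (135, array([398.,  74.]), array([325.9, 273.7])), (150, array([361.,  74.]), array([329.9, 269. ])), (175, array([300.,  74.]), array([336.4, 261.3]))]
0.53 [(103, array([485.,  71.]), array([316.4, 282.5])), (120, array([442.,  71.]), array([320.9, 276.9])), (135, array([404.,  71.]), array([324.8, 272. ])), (150, array([365.,  71.]), array([328.6, 267.1])), (175, array([299.,  71.]), array([335. , 258.9]))]
red tip [414.956 197.788 166.205] 3.789752217913293 x' -92.49068365564328 r 140.18519437618286 ang 0.4918625319795215
red out [411.795 181.806 193.991] 8.316525234924843 x' -94.4652525481281 r 168.40779126534125 ang 0.5921109347277773
yel A [409.552 209.799 164.727] 6.154183855545265 x' -98.76551383722516 r 129.3466
[... 597 characters left out ...]
9), np.int64(281)) (np.int64(320), np.int64(281)) (np.int64(319), np.int64(282)) (np.int64(320), np.int64(282)) (np.int64(318), np.int64(283)) (np.int64(319), np.int64(283)) (np.int64(303), np.int64(296)) (np.int64(303), np.int64(297)) (np.int64(302), np.int64(298)) (np.int64(303), np.int64(298)) (np.int64(300), np.int64(299)) (np.int64(301), np.int64(299)) (np.int64(300), np.int64(300)) (np.int64(302), np.int64(300)) (np.int64(298), np.int64(301)) (np.int64(299), np.int64(301)) (np.int64(300), np.int64(301)) (np.int64(301), np.int64(301)) (np.int64(298), np.int64(302)) (np.int64(299), np.int64(302)) (np.int64(297), np.int64(303)) (np.int64(298), np.int64(303)) (np.int64(296), np.int64(304))
```

```bash
python3 jog.py '0 1 -4 0.022 0 0;0 2 -8 0.044 0 0;0 3 -11 0.066 0 0;0 3 -11 0.066 0 0;0 3 -11 0.066 0 0'
python3 chk.py
```

```text
clock: 17.6
position: [506.9, 190.1, 218.9]
ee_rot: [0.038, 0.964, -0.262, -0.01]
contact_force: [3.8, -7.2, -0.3]
gripper_width: 9.7
grasp_force: 59.1
expected tip by angle
tool tilt 0.5300918727506478
top arc .35...65 [[263.0, 294.0], [262.0, 294.0], [261.0, 293.0], [259.0, 293.0], [258.0, 293.0], [256.0, 293.0], [255.0, 293.0]]
red 38 [267.447 294.105] [259.891 295.328] [272.058 293.359]
yel 4 [254.5  294.25] [249.003 293.95 ] [259.027 294.497]
scene arc .35...65 [[328.0, 277.0], [327.0, 276.0], [326.0, 274.0], [325.0, 273.0], [324.0, 271.0], [323.0, 270.0], [322.0, 269.0]]
red 44 [331.432 262.705] [334.465 257.259] [326.857 270.92 ]
yel 45 [307.378 291.933] [324.429 273.394] [295.195 305.179]
wrist arc .35...65 [[392.0, 80.0], [393.0, 79.0], [394.0, 77.0], [396.0, 75.0], [399.0, 73.0], [404.0, 71.0], [410.0, 69.0]]
red 390 [360.123  85.779] [335.296  83.162] [388.706  88.793]
yel 98 [446.051  70.173] [455.24   69.145] [430.984  71.86 ]
```

Run:
```python
from seg import *
sc=arm.get_calibration("scene");tp=arm.get_calibration("top")
hx=np.array([516.3,314.2,100]);ux=np.array([.9973,-.0737,0]);uy=np.array([.0737,.9973,0])
im=arm.get_image("scene");hsv=cv2.cvtColor(im,cv2.COLOR_BGR2HSV);H,S,V=[hsv[...,i].astype(int) for i in range(3)]
Y,X=np.mgrid[:480,:640];roi=(abs(X-325)<16)&(abs(Y-270)<18)
P={}
for l,m in(("yel",(H>19)&(H<36)&(S>80)&(V>90)),("red",((H<7)|(H>172))&(S>120)&(V>90))):
    p=np.argwhere(m&roi)[:,::-1];P[l]=p;print(l,[tuple(map(int,q)) for q in p])
vx,vy,x0,y0=cv2.fitLine(P["yel"].astype(np.float32),cv2.DIST_L2,0,.01,.01).ravel();n=np.array([vy,-vx]);n*=-np.sign(n[1])
print("yel line",x0,y0,vx,vy)
for q in P["red"]: pass
d=(P["red"]-[x0,y0])@n;t=(P["red"]-[x0,y0])@[vx,vy];o=np.argsort(t)
print("red offset from pointer line (px, + = above): tip part",d[P["red"][:,1]>=266].mean(),"all",d.mean())
print("sens px/rad",[(r,((proj(sc,hx-95.5*ux-r*np.cos(.56)*uy+[0,0,r*np.sin(.56)])-proj(sc,hx-95.5*ux-r*np.cos(.5)*uy+[0,0,r*np.sin(.5)]))@n/.06)[0]) for r in(135,155)])
```

```text
yel [(325, 272), (324, 273), (325, 273), (323, 274), (324, 274), (325, 274), (322, 275), (323, 275), (324, 275), (321, 276), (322, 276), (323, 276), (320, 277), (321, 277), (322, 277), (319, 278), (320, 278), (321, 278), (319, 279), (320, 279), (318, 280), (319, 280), (320, 280), (317, 281), (318, 281), (319, 281), (317, 282), (318, 282)]
red [(332, 257), (333, 257), (334, 257), (332, 258), (333, 258), (334, 258), (335, 258), (331, 259), (332, 259), (333, 259), (334, 259), (335, 259), (336, 259), (330, 260), (331, 260), (332, 260), (333, 260), (334, 260), (335, 260), (336, 260), (330, 261), (331, 261), (332, 261), (333, 261), (334, 261), (335, 261), (336, 261), (331, 262), (332, 262), (333, 262), (334, 262), (335, 262), (331, 263), (332, 263), (333, 263), (334, 263), (330, 264), (331, 264), (332, 264), (330, 265), (331, 265), (328, 266), (329, 266), (330, 266), (331, 266), (328, 267), (329, 267), (330, 267), (331, 267), (327, 268), (328, 268), (329, 268), (330, 268), (327, 269), (328, 269), (329, 269), (327, 270), (328, 270), (327, 271), (340, 272), (339, 274), (339, 277), (340, 280)]
yel line 321.0357 277.25 0.6448605 -0.7643003
red offset from pointer line (px, + = above): tip part -2.2228694293626177 all 0.32247481361131547
sens px/rad [(135, np.float64(30.95024601970849)), (155, np.float64(35.42380631404209))]
```

```bash
python3 jog.py '0 0.4 -1.7 0.01 0 0;0 0.4 -1.7 0.01 0 0;0 0.4 -1.7 0.01 0 0;0 0.4 -1.7 0.01 0 0;0 0.4 -1.7 0.01 0 0;0 0.4 -1.7 0.01 0 0;0 0.4 -1.7 0.01 0 0;0 0.4 -1.7 0.01 0 0'
python3 -c "
from bench import arm
s=arm.read_state();print(s['joint_vel'],s['grasp_force'])
print(arm.job_done())"
```

```text
clock: 18.6
position: [507.0, 191.3, 220.1]
ee_rot: [0.038, 0.963, -0.266, -0.01]
contact_force: [3.8, -6.8, 0.0]
gripper_width: 9.9
grasp_force: 59.1
[ 0.00070575  0.00105503 -0.00034869 -0.00184567  0.00046974 -0.00108238] 59.08553123474121
the job is handed in; nothing more can be done
None
```

I handed the job in at 18.6 s with the brush and tweezers lying in their tray compartments and the gripper holding the lid with its pointer at the rider, about 3 mm off by my camera estimate (limit 8 mm); no verdict came back.

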